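# Turn the tombala drum once round to mix the balls

### The job

Mix the balls in the tombala drum: turn it by its wooden slats one full turn, its top going away from the robot, pushing slat after slat, until it runs up against its turn stop with the filling hatch straight up again. Snug it against the stop with a firm but gentle push, let go, and leave the other things around it where they are; do not fling the drum.

Things in the scene. Friction and masses are not known exactly. Their poses are not given: they have to be found in the camera images.
- cradle: Fixed wooden cradle holding the drum; origin at the centre of its underside on the table; z up, y along the axle, x across it, away from the robot (yaw within 0.35 rad). Foot 226 mm (x) by 178 mm (y). Cheeks at either end of the drum, inner faces at y = +-77 mm, 90 mm high but 145 mm within 30 mm of the axle (x).
- wall (a point): Middle of the top edge of the cradle's near wall, 90 mm above the table; a like wall stands behind. Inner faces 105 mm from the axle, each 8 mm thick. The walls enclose the lower part of the drum, so no slat can be followed all the way round: push one over the top, let go, take the next.
- axle (a point): Centre of the drum on its axle, 115 mm above the table; axes as the cradle's. The drum is a clear cylinder of 60 mm radius, 136 mm long, with three loose 34 mm wooden balls in it.
- drum (a joint): Angle of the drum about the axle, rad, counted through whole turns. 0: hatch straight up, before the turn; it grows as the drum's top moves away from the robot (cradle +x). A hard stop in the axle ends the turn at 6.283, hatch up again. Starts between -0.9 and -0.15. Stiff axle (0.25 N m, 3 N at a slat): the drum stays where it is left.
- slat (a point): Middle of the outer edge of one of the drum's four straight wooden slats, which run along its length and stand out radially from radius 60 mm to 96 mm, 10 mm thick, 124 mm long. They stand at 45 (this one, ahead of the hatch in the turning sense), 135, 225 and 315 degrees from the hatch.
- hatch (a point): Centre of the outer face of the filling hatch, 64 mm from the axle: a flat wooden plate 32 mm by 80 mm (long side along the axle), 4 mm thick, midway between two slats, with a button of 16 mm diameter standing 8 mm above it; z points radially out of the drum
- bowl: Bystander: frosted glass bowl, 120 mm wide, 55 mm high, beside the cradle; origin centre of underside
- checker3: Bystander: topmost of a stack of four red and white checkers, 42 mm wide, the stack 36 mm high, beside the cradle; origin centre of its underside
- teaglass: Bystander: tea glass 54 mm wide, 85 mm high, standing on a 104 mm saucer beside the cradle; origin centre of its underside
- teaspoon: Bystander: stainless teaspoon 140 mm long lying beyond the cradle

How it is judged:
By the outcome, as a careful person would: the job done as asked, in the order asked, and still so for the second after the job is handed in, with the robot touching nothing.
It also fails if it takes over 72 s, if anything falls off the work surface, if the arm or the gripper's body presses on something with over 40 N, if the wrist force passes 120 N, or if a joint passes its speed limit or range.

### The arm

A 7-joint arm with a two-finger parallel gripper is mounted at the origin on the work surface. World frame = base frame: x ahead of the robot, y to its left, z up, the work surface at z = 0. Lengths are in m, angles in degrees, forces in N, time in s.
With the tool pointing down it reaches from about 0.425 to 0.875 m from the base axis. Payload 4.7 kg.
Tool frame: the origin (TCP) lies on the centre line of the jaws, within the pads' length; the fingertips stand ahead of it and the grasp point (between the pads) lies 2 mm behind it (env.tip_reach is the x of the fingertips in the tool frame, in m); x points along the fingers, z is the direction in which the jaws open and shut, and the axes are right-handed (so a half turn about x gives the same grasp; the last joint's range is limited). The gripper opens to 87 mm and grips with 3 to 60 N. Pads are 19 mm wide; open, the fingers measure 117 mm over their backs; the gripper's body (75 mm by 190 mm) begins 51 mm behind the grasp point.
Start: joints at [-74.364, 18.392, -4.016, 83.108, 1.295, 78.541, -3.26], TCP at [0.166, 0.628, 0.24] pointing down, gripper open.
Joint ranges: [-163.93, 163.93], [-17.29, 119.83], [-79.2, 71.16], [3.27, 140.29], [-89.18, 269.18], [5.43, 117.66], [-154.24, 154.24]. Speed limits (degrees/s): [147.25, 147.25, 180, 180, 180, 180, 180].

### API

Orientations are given as [roll, pitch, yaw] about the fixed x, y, z axes, in that order (R = Rz(yaw) Ry(pitch) Rx(roll)).
In Python, from cell import telemetry, optics, env, models gives the robot as it stands.
- The arm moves only by the shell command python3 -m pendant 'ROWS' [FORCE]. ROWS is JSON, a list of rows, each a list of 3 entries, a list of its own where there are three numbers: the finger opening in mm, from 0 to 87, then the shift along the tool's x, y, z in mm, then the turn, a rotation vector about the tool's x, y, z in rad. A call has 1 to 10 rows; each row is the pose to reach, as a shift and turn from the pose commanded when the call began, along the tool's axes at that moment; what a row does not reach only later rows make up. A row lasts 1/12 s, in which the tool goes at most 41.7 mm and 7.16 degrees, less where a joint would pass 70% of its speed; a pose out of reach is approached as far as the arm can. A call with a gripper value outside its range is refused whole. The fingers move at their own pace and stop on an object; FORCE is the grip in N (left out, the last holds). Time passes only in rows, so rows that repeat a pose let the fingers close. It gives the time, the measured TCP pose, the force and the opening at its end, in the units of the state.
- telemetry.get_obs(): the state, without advancing time (a new reading comes with each control period).
- optics.read_camera(name): name is "scene" or "side" or "wrist"; returns a dict with "image" (420x560x3 uint8, blue, green, red), "range_z" (420x560 float32, m along the optical axis (not along the pixel's ray), 0 where there is no reading), "fx", "fy", "cx", "cy" (pixels), "cam_to_world" (4x4, takes a point from camera to world coordinates). Camera axes: x right, y up, looking along -z (the intrinsics and any distortion apply to the point x, -y, -z); pixel columns grow to the right and rows downward; lengths in m; the calibration is good to about 2 mm. A picture is of the moment at which its call begins.
- env.sign_off(): hands the job in, once; it reports no verdict.
Trained networks look in the newest picture that a camera, given by its name, has taken for a name from the list of things; names that differ only in an ending like _2 or _b are one class to them, and where a whole thing is asked for, a point or a joint stands for the part that bears it (a point fixed in the world has none). Each returns a list of dicts, best first, with "confidence" (0 to 1); they miss things now and then, are a little off and sometimes report something else, mostly with a low value. They report only what shows in the picture. A call takes as long as a camera call.
- models.masks_of(camera, label): "pixels" (420x560 bool, what is visible of it) and "extent" ([left, top, right, bottom] as shares, 0 to 1, of the picture: columns of its width, rows of its height, round what is visible of it).
- models.landmark_of(camera, label): "centre" ([row, column] as shares, 0 to 1, of the picture: columns of its width, rows of its height: a listed point, or the origin of a listed thing).
The state is a dict: "time_s": time; "qpos": joint angles; "joint_velocities": joint speeds; "effort": joint torques, N m; "tool_pos": TCP position; "tool_rot": TCP orientation; "force": force on the tool from outside, world axes, zero at the start; "wrist_torque": the same for the moment, N m; "grip_width": finger opening in m.
Only numpy, scipy, OpenCV 4.12 (cv2) and the standard library are available. Lean on these libraries where they do the work, as an engineer would, in place of code of your own. Each camera call takes 0.05 s, during which the arm holds its last target.

## Working session

There is one attempt and no reset: what is moved stays moved. The work goes in short steps, Python scripts to look and compute and a shell command to move; the robot and the scene stay as the last step left them, time stands still between calls to the robot, and variables do not carry over. Pictures are saved under pics/ and viewed, and the job is handed in when it is done.

```bash
ls; mkdir -p pics
cat > h.py <<'E'
import numpy as np, cv2
from cell import telemetry, optics, env, models
def snap(cam,fn=None):
    d=optics.read_camera(cam)
    if fn: cv2.imwrite('pics/'+fn,d['image'])
    return d
def px2w(d,r,c,z=None):
    if z is None:
        z=d['range_z'][int(round(r)),int(round(c))]
    p=np.array([(c-d['cx'])/d['fx']*z,-(r-d['cy'])/d['fy']*z,-z,1])
    return (d['cam_to_world']@p)[:3]
def cloud(d):
    z=d['range_z'];r,c=np.mgrid[:420,:560]
    p=np.stack([(c-d['cx'])/d['fx']*z,-(r-d['cy'])/d['fy']*z,-z,np.ones_like(z)],-1)
    return (p@d['cam_to_world'].T)[...,:3], z>0
E
python3 - <<'E'
from h import *
o=telemetry.get_obs();print(o,env.tip_reach)
for cam in ['scene','side','wrist']:
    d=snap(cam,cam+'0.png');print(cam,[k for k in d],d['cam_to_world'].round(2).tolist(),d['fx'])
    for l in ['cradle','wall','axle','slat','hatch','bowl','checker3','teaglass','teaspoon']:
        for m in models.landmark_of(cam,l)[:3]:
            r,c=m['centre'][0]*420,m['centre'][1]*560
            try: w=px2w(d,r,c).round(3)
            except Exception as e: w=e
            print(l,round(m['confidence'],2),round(r),round(c),w)
E
```

```text
pics
{'time_s': 0.0, 'qpos': array([-74.36335003,  18.43786074,  -4.01662075,  83.17622235,
         1.29810979,  78.54175872,  -3.2601245 ]), 'joint_velocities': array([-0.05762932, -0.05927051, -0.10780279,  0.05236242,  0.01090547,
        0.02969187, -0.04621032]), 'effort': array([-4.54745259e-04, -4.91271079e+01, -4.04367289e-01, -3.12540793e+01,
       -6.41605980e-02,  4.32964310e-02,  1.59189367e-04]), 'tool_pos': array([0.16627289, 0.62781753, 0.23846369]), 'tool_rot': array([-175.5453524 ,   89.88924892, -100.37069366]), 'force': array([ 0.41809384, -0.3038811 , -0.21212097]), 'wrist_torque': array([-0.01733867,  0.01909801, -0.00818581]), 'grip_width': 0.08660806053246636} 0.017
scene ['image', 'range_z', 'fx', 'fy', 'cx', 'cy', 'cam_to_world'] [[0.18, -0.86, 0.47, 1.02], [0.98, 0.16, -0.09, -0.04], [0.0, 0.48, 0.88, 0.84], [0.0, 0.0, 0.0, 1.0]] 404.78152915867923
cradle 0.9 195 323 [0.624 0.113 0.116]
slat 0.83 140 329 [0.532 0.142 0.173]
hatch 0.76 138 328 [0.524 0.142 0.169]
bowl 0.58 202 399 [0.615 0.308 0.005]
checker3 0.54 159 252 [ 0.455 -0.013  0.039]
teaglass 0.81 223 249 [ 0.635 -0.045  0.064]
teaspoon 0.69 256 319 [0.715 0.092 0.012]
side ['image', 'range_z', 'fx', 'fy', 'cx', 'cy', 'cam_to_world'] [[0.97, 0.19, -0.16, 0.44], [-0.25, 0.73, -0.64, -0.62], [-0.0, 0.66, 0.75, 0.94], [0.0, 0.0, 0.0, 1.0]] 515.4604556034719
cradle 0.93 232 261 [0.545 0.038 0.113]
slat 0.57 162 260 [0.569 0.14  0.21 ]
hatch 0.68 183 236 [0.516 0.141 0.163]
checker3 0.78 289 225 [ 0.451 -0.028  0.035]
teaglass 0.62 285 304 [ 0.608 -0.07   0.053]
teaspoon 0.82 227 326 [0.705 0.091 0.019]
wrist ['image', 'range_z', 'fx', 'fy', 'cx', 'cy', 'cam_to_world'] [[0.26, -0.92, -0.29, 0.09], [0.97, 0.24, 0.08, 0.65], [-0.0, -0.3, 0.95, 0.38], [0.0, 0.0, 0.0, 1.0]] 301.58688131738325
```

View pics/scene0.png

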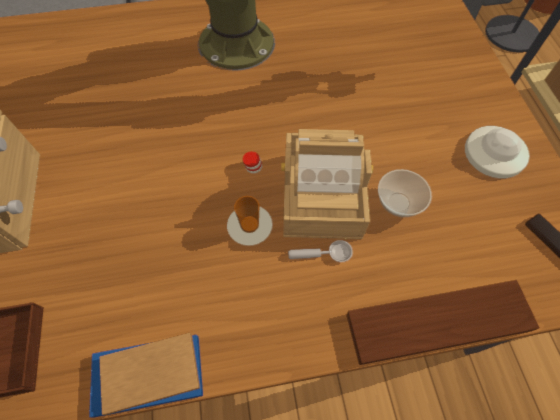

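View pics/side0.png

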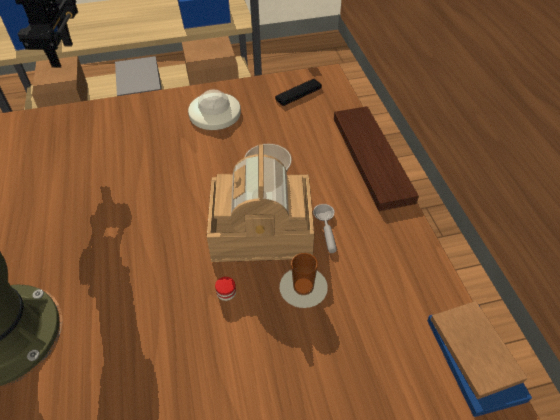

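Run:
```python
from h import *
P=[]
for cam in ['scene','side']:
    d=snap(cam); w,ok=cloud(d)
    m=models.masks_of(cam,'cradle')[0]; print(m['confidence'],m['pixels'].sum())
    k=cv2.erode(m['pixels'].astype(np.uint8),np.ones((3,3)))>0
    q=w[k&ok]; 
    e=q[(q[:,2]>.082)&(q[:,2]<.098)]
    r=cv2.minAreaRect((e[:,:2]*1000).astype(np.float32)); print(cam,len(e),r)
    e2=q[(q[:,2]>.138)&(q[:,2]<.152)]
    P.append(q)
    im=d['image']; r0,c0=np.argwhere(m['pixels']).min(0)-25; r1,c1=np.argwhere(m['pixels']).max(0)+25
    cr=im[r0:r1,c0:c1]; cv2.imwrite(f'pics/crop_{cam}.png',cv2.resize(cr,None,fx=4,fy=4,interpolation=2)); print(r0,c0)
    a=w[(w[...,2]>.2)&ok&(w[...,0]<.8)&(w[...,0]>.3)&(abs(w[...,1]-.14)<.15)]; print('high',len(a),a.mean(0) if len(a) else 0,a.max(0) if len(a) else 0)
np.save('P.npy',np.vstack(P))
```

```text
0.77 8993
scene 885 ((561.7127685546875, 135.4769287109375), (174.65921020507812, 225.9527130126953), 78.05677795410156)
103 256
high 449 [0.56872219 0.13304566 0.20893838] [0.58443649 0.19407336 0.21459267]
0.84 9629
side 1053 ((562.3494262695312, 134.26156616210938), (182.97781372070312, 221.3504180908203), 78.06071472167969)
121 183
high 224 [0.56793774 0.12690224 0.20940725] [0.58428683 0.19460197 0.21341457]
```

View pics/crop_side.png

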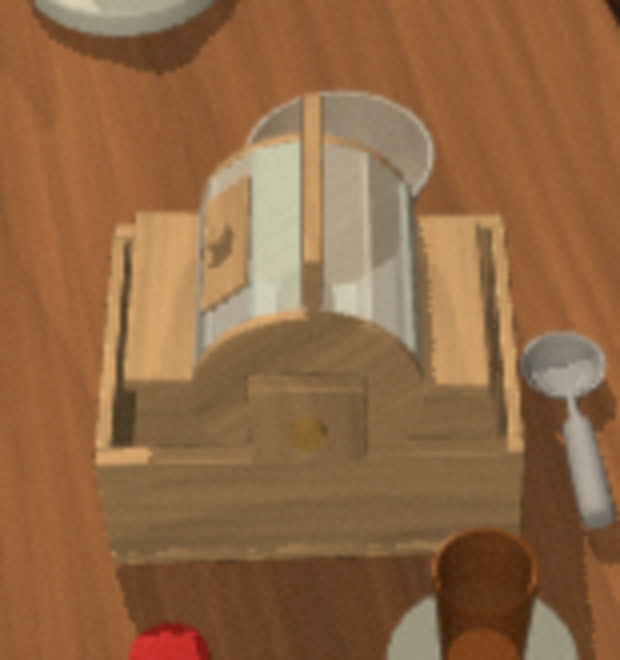

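```bash
cat >> h.py <<'E'
C=np.array([.562,.135]); YAW=np.deg2rad(-12)
X=np.array([np.cos(YAW),np.sin(YAW)]);Y=np.array([-np.sin(YAW),np.cos(YAW)])
def tocr(p): 
    p=np.asarray(p); q=p[...,:2]-C
    return np.stack([q@X,q@Y,p[...,2]],-1)
def slats(show=True):
    out=[]
    for cam in ['scene','side']:
        d=snap(cam);w,ok=cloud(d);q=tocr(w[ok])
        q=q[(abs(q[:,1])<.058)]
        x,z=q[:,0],q[:,2]-.115
        r=np.hypot(x,z);k=(r>.066)&(r<.100)&(z>-.02)
        a=np.rad2deg(np.arctan2(x[k],z[k]))
        h,e=np.histogram(a,bins=np.arange(-110,111,5))
        print(cam,[(int(e[i]),int(h[i])) for i in range(len(h)) if h[i]>8])
        # fold by 90 using outer edge r>.088
        k2=(r>.085)&(r<.1)&(z>0)
        a2=np.arctan2(x[k2],z[k2]); f=np.angle(np.exp(4j*a2).mean())/4
        print('  outer n',k2.sum(),'slat angle mod90 deg',np.rad2deg(f).round(1))
E
python3 - <<'E'
from h import *
P=np.load('P.npy');q=tocr(P)
for lo,hi in [(.085,.095),(.14,.15)]:
    e=q[(q[:,2]>lo)&(q[:,2]<hi)];print(np.percentile(e,[1,50,99],axis=0).round(3).tolist())
slats()
print(telemetry.get_obs()['time_s'])
E
```

```text
[[-0.11, -0.09, 0.085], [0.063, -0.065, 0.09], [0.111, 0.087, 0.094]]
[[-0.053, -0.089, 0.14], [0.028, -0.046, 0.145], [0.056, 0.085, 0.15]]
scene [(-85, 382), (-55, 18), (-50, 11), (-45, 16), (-40, 35), (-35, 29), (-30, 41), (0, 214), (5, 522), (85, 313), (90, 472), (95, 9)]
  outer n 730 slat angle mod90 deg 5.1
side [(-90, 16), (-85, 528), (-45, 13), (-40, 12), (0, 158), (5, 78), (85, 110), (90, 429)]
  outer n 410 slat angle mod90 deg 5.4
1.8
```

```bash
cat >> h.py <<'E'
from scipy.spatial.transform import Rotation as Ro
def tool():
    o=telemetry.get_obs(); return o,np.array(o['tool_pos']),Ro.from_euler('xyz',o['tool_rot'],degrees=True)
def goalR(tilt=0,sgn=1):
    # tool x down (tilt deg: fingers' tip leaning back toward -x for +), tool z along sgn*cradle y
    t=np.deg2rad(tilt)
    x=np.array([*(-np.sin(t)*X),-np.cos(t)]); z=np.array([*(sgn*Y),0]); y=np.cross(z,x)
    return Ro.from_matrix(np.stack([x,y,z],1))
def crw(x,y,z): # mm -> world m
    return np.array([*(C+X*x/1e3+Y*y/1e3),z/1e3])
def plan(x,y,z,tilt=0,sgn=1):
    o,p,R=tool(); d=R.inv().apply(crw(x,y,z)-p)*1e3; rv=(R.inv()*goalR(tilt,sgn)).as_rotvec()
    print('shift',d.round(1).tolist(),'turn',rv.round(3).tolist())
E
python3 - <<'E'
from h import *
o,p,R=tool(); print(R.as_matrix().round(3)); 
for s in (1,-1): plan(-60,0,260,0,s)
print(crw(-60,0,260))
E
```

```text
[[ 0.    -0.967  0.256]
 [ 0.     0.256  0.967]
 [-1.    -0.     0.   ]]
shift [-20.4, -448.8, -378.7] turn [-0.049, 0.0, 0.0]
shift [-20.4, -448.8, -378.7] turn [3.092, 0.0, -0.0]
[0.50331114 0.1474747  0.26      ]
```

```bash
python3 -m pendant '[[0,[-20,-25,-20],[0,0,0]],[0,[-40,-55,-45],[-0.01,0,0]],[0,[-40,-80,-70],[-0.02,0,0]],[0,[-40,-108,-93],[-0.03,0,0]],[0,[-40,-136,-117],[-0.04,0,0]],[0,[-40,-164,-140],[-0.049,0,0]],[0,[-40,-192,-163],[-0.049,0,0]],[0,[-40,-220,-187],[-0.049,0,0]],[0,[-40,-248,-210],[-0.049,0,0]],[0,[-40,-276,-233],[-0.049,0,0]]]'
python3 -c "
from h import *
plan(-60,0,260)"
```

```text
time_s: 2.63
tool_pos: [0.3743, 0.3309, 0.2799]
tool_rot: [-19.9, 89.9, 58.1]
force: [1.2, 0.3, -1.0]
grip_width: 0.0283
shift [19.8, -164.3, -152.5] turn [-0.0, 0.001, 0.0]
```

```bash
python3 -m pendant '[[0,[0,-28,-26],[0,0,0]],[0,[0,-56,-52],[0,0,0]],[0,[0,-84,-78],[0,0,0]],[0,[0,-112,-104],[0,0,0]],[0,[5,-138,-128],[0,0,0]],[0,[15,-155,-143],[0,0,0]],[0,[20,-160,-148],[0,0,0]],[0,[20,-160,-148],[0,0,0]]]'
python3 -c "
from h import *
plan(-30,0,215)
snap('side','side1.png');snap('wrist','wrist1.png')"
```

```text
time_s: 3.3
tool_pos: [0.4995, 0.1521, 0.2585]
tool_rot: [139.0, 89.9, -143.3]
force: [-0.4, 1.4, -0.1]
grip_width: 0.0005
shift [43.4, -34.8, -3.5] turn [-0.005, -0.002, -0.001]
```

View pics/side1.png

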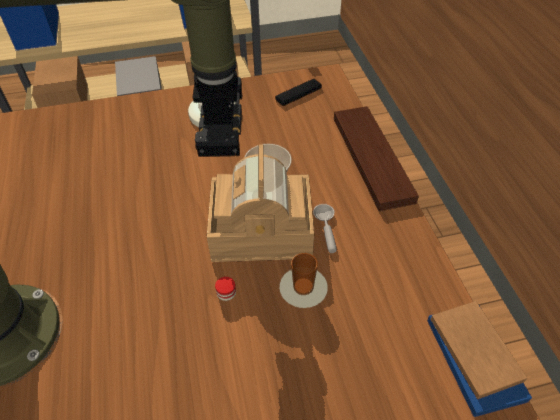

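View pics/wrist1.png

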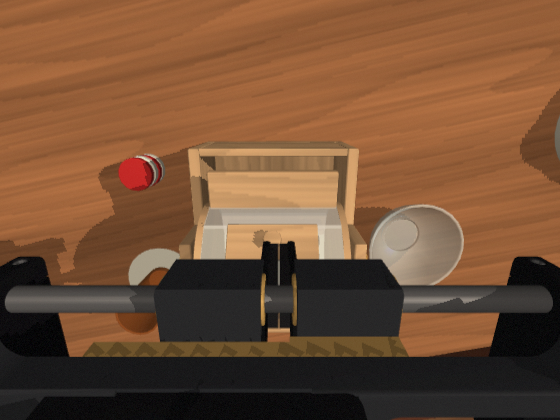

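```bash
cat >> h.py <<'E'
def tab(angs,r=84,half=9.5):
    o,p,R=tool(); q=tocr(p)*1e3; print('now cr',q.round(1),'F',o['force'].round(1),'t',o['time_s'])
    for a in angs:
        t=np.deg2rad(a); s,c=np.sin(t),np.cos(t)
        if a>=0: x=r*s-5*c; z=115+r*c+5*s
        else: x=96*s-5*c; z=115+np.sqrt(r*r-x*x) if abs(x)<r else 0
        d=R.inv().apply(crw(x-half,0,z+17)-p)*1e3
        print(a,(round(x-half,1),round(z+17,1)),d.round(1).tolist())
E
python3 -c "
from h import *
plan(-30,0,216)
tab([0,5,10,15,20,25,30,35,40,45,50,55,60])"
```

```text
shift [43.5, -36.5, -7.2] turn [0.001, 0.001, -0.001]
now cr [-66.4   7.1 259.5] F [-0.2 -0.5 -0.4] t 3.4
0 (np.float64(-14.5), np.float64(216.0)) [43.4, -52.0, -7.2]
5 (np.float64(-7.2), np.float64(216.1)) [43.3, -59.3, -7.2]
10 (np.float64(0.2), np.float64(215.6)) [43.8, -66.6, -7.2]
15 (np.float64(7.4), np.float64(214.4)) [45.0, -73.9, -7.2]
20 (np.float64(14.5), np.float64(212.6)) [46.8, -81.0, -7.2]
25 (np.float64(21.5), np.float64(210.2)) [49.2, -88.0, -7.2]
30 (np.float64(28.2), np.float64(207.2)) [52.1, -94.7, -7.2]
35 (np.float64(34.6), np.float64(203.7)) [55.7, -101.1, -7.2]
40 (np.float64(40.7), np.float64(199.6)) [59.8, -107.2, -7.2]
45 (np.float64(46.4), np.float64(194.9)) [64.4, -112.9, -7.3]
50 (np.float64(51.6), np.float64(189.8)) [69.5, -118.1, -7.3]
55 (np.float64(56.4), np.float64(184.3)) [75.1, -123.0, -7.3]
60 (np.float64(60.7), np.float64(178.3)) [81.0, -127.3, -7.3]
```

```bash
python3 -m pendant '[[0,[20,-20,-5],[0,0,0]],[0,[36,-34,-7],[0,0,0]],[0,[43,-44,-7],[0,0,0]],[0,[43,-52,-7],[0,0,0]],[0,[43,-59,-7],[0,0,0]],[0,[44,-67,-7],[0,0,0]],[0,[45,-74,-7],[0,0,0]],[0,[47,-81,-7],[0,0,0]],[0,[49,-88,-7],[0,0,0]],[0,[49,-88,-7],[0,0,0]]]'
python3 -c "
from h import *
tab([25,30,35,40,45,50,55,60]);slats();snap('side','side2.png')"
```

```text
time_s: 4.23
tool_pos: [0.5857, 0.1286, 0.2107]
tool_rot: [-96.3, 89.8, -18.3]
force: [0.4, -1.1, -0.6]
grip_width: 0.0003
now cr [ 24.6  -1.3 210.7] F [ 0.4 -1.1 -0.6] t 4.2333
25 (np.float64(21.5), np.float64(210.2)) [0.4, 3.1, 1.3]
30 (np.float64(28.2), np.float64(207.2)) [3.4, -3.6, 1.3]
35 (np.float64(34.6), np.float64(203.7)) [7.0, -10.0, 1.3]
40 (np.float64(40.7), np.float64(199.6)) [11.2, -16.1, 1.3]
45 (np.float64(46.4), np.float64(194.9)) [15.8, -21.8, 1.3]
50 (np.float64(51.6), np.float64(189.8)) [20.9, -27.0, 1.3]
55 (np.float64(56.4), np.float64(184.3)) [26.5, -31.8, 1.3]
60 (np.float64(60.7), np.float64(178.3)) [32.4, -36.1, 1.4]
scene [(-60, 81), (20, 58), (25, 263), (30, 104)]
  outer n 382 slat angle mod90 deg 27.0
side [(-65, 38), (-60, 535), (-20, 22), (20, 19), (25, 138), (30, 11)]
  outer n 317 slat angle mod90 deg 30.3
```

View pics/side2.png

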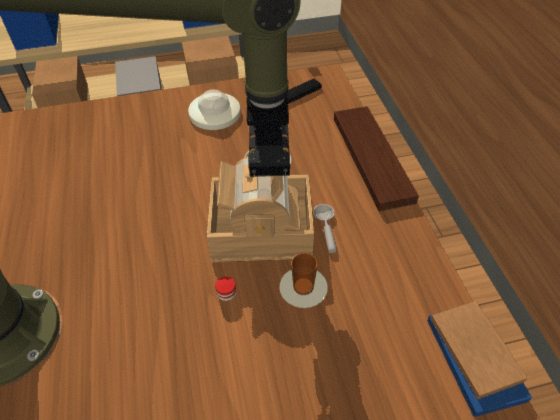

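```bash
python3 -m pendant '[[0,[3,-4,1],[0,0,0]],[0,[7,-10,1],[0,0,0]],[0,[11,-16,1],[0,0,0]],[0,[16,-22,1],[0,0,0]],[0,[21,-27,1],[0,0,0]],[0,[26,-32,1],[0,0,0]],[0,[31,-35,1],[0,0,0]],[0,[31,-35,1],[0,0,0]],[0,[10,-25,1],[0,0,0]],[0,[-20,-10,1],[0,0,0]]]'
python3 -c "
from h import *
slats();plan(-85,0,240);plan(-85,0,175)"
```

```text
time_s: 5.22
tool_pos: [0.5917, 0.1274, 0.2265]
tool_rot: [127.3, 89.5, -154.8]
force: [0.2, 0.4, 0.4]
grip_width: 0.0007
scene [(-30, 104), (0, 32), (5, 15), (15, 23), (20, 22), (25, 21), (50, 36), (55, 531), (60, 96)]
  outer n 421 slat angle mod90 deg -31.2
side [(-35, 42), (-30, 376), (-25, 50), (10, 17), (15, 23), (20, 9), (25, 13), (55, 511), (60, 41)]
  outer n 508 slat angle mod90 deg -29.4
shift [-6.0, 117.8, -1.2] turn [0.001, 0.004, 0.004]
shift [59.0, 118.0, -1.5] turn [0.001, 0.004, 0.004]
```

```bash
python3 -m pendant '[[0,[-12,20,-1],[0,0,0]],[0,[-14,50,-1],[0,0,0]],[0,[-12,80,-1],[0,0,0]],[0,[-4,104,-1],[0,0,0]],[0,[16,113,-1],[0,0,0]],[0,[34,113,-1],[0,0,0]],[0,[39,108,-1],[0,0,0]],[0,[39,103,-1],[0,0,0]]]'
python3 -c "
from h import *
tab(range(-30,61,5),r=85)"
```

```text
time_s: 5.98
tool_pos: [0.4919, 0.1483, 0.1898]
tool_rot: [124.9, 89.8, -157.1]
force: [0.4, -0.9, -0.1]
grip_width: 0.0006
now cr [-71.3  -1.5 189.8] F [ 0.4 -0.9 -0.1] t 5.9833
-30 (np.float64(-61.8), np.float64(199.0)) [-9.2, -9.5, 1.5]
-25 (np.float64(-54.6), np.float64(204.0)) [-14.3, -16.7, 1.5]
-20 (np.float64(-47.0), np.float64(208.3)) [-18.5, -24.2, 1.5]
-15 (np.float64(-39.2), np.float64(211.7)) [-22.0, -32.1, 1.5]
-10 (np.float64(-31.1), np.float64(214.2)) [-24.5, -40.2, 1.5]
-5 (np.float64(-22.8), np.float64(215.9)) [-26.3, -48.4, 1.5]
0 (np.float64(-14.5), np.float64(217.0)) [-27.4, -56.7, 1.5]
5 (np.float64(-7.1), np.float64(217.1)) [-27.5, -64.2, 1.5]
10 (np.float64(0.3), np.float64(216.6)) [-27.0, -71.6, 1.5]
15 (np.float64(7.7), np.float64(215.4)) [-25.8, -78.9, 1.5]
20 (np.float64(14.9), np.float64(213.6)) [-24.0, -86.1, 1.5]
25 (np.float64(21.9), np.float64(211.1)) [-21.6, -93.2, 1.5]
30 (np.float64(28.7), np.float64(208.1)) [-18.6, -99.9, 1.5]
35 (np.float64(35.2), np.float64(204.5)) [-15.0, -106.4, 1.5]
40 (np.float64(41.3), np.float64(200.3)) [-10.8, -112.6, 1.5]
45 (np.float64(47.1), np.float64(195.6)) [-6.2, -118.4, 1.5]
50 (np.float64(52.4), np.float64(190.5)) [-1.0, -123.7, 1.5]
55 (np.float64(57.3), np.float64(184.8)) [4.6, -128.6, 1.5]
60 (np.float64(61.6), np.float64(178.8)) [10.6, -133.0, 1.5]
```

```bash
python3 -m pendant '[[0,[-9,-10,1],[0,0,0]],[0,[-14,-17,1],[0,0,0]],[0,[-18,-24,1],[0,0,0]],[0,[-22,-32,1],[0,0,0]],[0,[-24,-40,1],[0,0,0]],[0,[-26,-48,1],[0,0,0]],[0,[-27,-57,1],[0,0,0]],[0,[-27,-64,1],[0,0,0]],[0,[-27,-72,1],[0,0,0]],[0,[-26,-79,1],[0,0,0]]]'
python3 -c "
from h import *
tab(range(15,66,5),r=85);slats()"
```

```text
time_s: 6.82
tool_pos: [0.571, 0.133, 0.2174]
tool_rot: [109.2, 90.0, -172.9]
force: [-2.9, 0.1, -0.5]
grip_width: 0.0005
now cr [ 9.300e+00 -1.000e-01  2.174e+02] F [-2.9  0.1 -0.5] t 6.8167
15 (np.float64(7.7), np.float64(215.4)) [2.1, 1.6, 0.1]
20 (np.float64(14.9), np.float64(213.6)) [3.9, -5.6, 0.1]
25 (np.float64(21.9), np.float64(211.1)) [6.3, -12.6, 0.1]
30 (np.float64(28.7), np.float64(208.1)) [9.3, -19.4, 0.1]
35 (np.float64(35.2), np.float64(204.5)) [12.9, -25.9, 0.1]
40 (np.float64(41.3), np.float64(200.3)) [17.1, -32.1, 0.1]
45 (np.float64(47.1), np.float64(195.6)) [21.8, -37.8, 0.1]
50 (np.float64(52.4), np.float64(190.5)) [27.0, -43.1, 0.1]
55 (np.float64(57.3), np.float64(184.8)) [32.6, -48.0, 0.1]
60 (np.float64(61.6), np.float64(178.8)) [38.6, -52.4, 0.1]
65 (np.float64(65.4), np.float64(172.5)) [45.0, -56.2, 0.1]
scene [(-75, 47), (-70, 94), (10, 129), (15, 472), (45, 9), (55, 21), (60, 16), (100, 501), (105, 9)]
  outer n 496 slat angle mod90 deg 16.6
side [(-75, 39), (-70, 534), (10, 11), (15, 112), (20, 19), (55, 10), (60, 17), (100, 88), (105, 46)]
  outer n 314 slat angle mod90 deg 20.4
```

```bash
python3 -m pendant '[[0,[6,-10,0],[0,0,0]],[0,[9,-17,0],[0,0,0]],[0,[13,-24,0],[0,0,0]],[0,[17,-31,0],[0,0,0]],[0,[22,-37,0],[0,0,0]],[0,[27,-43,0],[0,0,0]],[0,[33,-48,0],[0,0,0]],[0,[37,-51,0],[0,0,0]],[0,[37,-51,0],[0,0,0]],[0,[10,-40,0],[0,0,0]]]'
python3 -m pendant '[[0,[-35,10,0],[0,0,0]],[0,[-52,40,0],[0,0,0]],[0,[-52,72,0],[0,0,0]],[0,[-45,100,0],[0,0,0]],[0,[-30,118,0],[0,0,0]],[0,[-12,122,0],[0,0,0]],[0,[-8,120,0],[0,0,0]],[0,[-8,120,0],[0,0,0]]]'
python3 -c "
from h import *
slats();tab(range(-35,26,5),r=85)"
```

```text
time_s: 7.75
tool_pos: [0.6073, 0.1228, 0.2014]
tool_rot: [133.4, 89.4, -148.7]
force: [-1.9, 0.5, -0.2]
grip_width: 0.0002
time_s: 8.42
tool_pos: [0.4917, 0.149, 0.2144]
tool_rot: [145.9, 89.9, -136.2]
force: [0.2, 0.6, 0.7]
grip_width: 0.0004
scene [(-35, 39), (-30, 876), (-25, 25), (50, 52), (55, 516), (60, 101), (100, 10)]
  outer n 823 slat angle mod90 deg -29.6
side [(-35, 21), (-30, 306), (-25, 48), (55, 523), (60, 40)]
  outer n 417 slat angle mod90 deg -29.8
now cr [-70.3  -0.5 216.1] F [-0.2  0.5  0.8] t 8.5167
-35 (np.float64(-68.7), np.float64(193.0)) [23.1, -1.6, 0.5]
-30 (np.float64(-61.8), np.float64(199.0)) [17.1, -8.4, 0.5]
-25 (np.float64(-54.6), np.float64(204.0)) [12.1, -15.7, 0.5]
-20 (np.float64(-47.0), np.float64(208.3)) [7.9, -23.2, 0.5]
-15 (np.float64(-39.2), np.float64(211.7)) [4.5, -31.1, 0.5]
-10 (np.float64(-31.1), np.float64(214.2)) [1.9, -39.2, 0.5]
-5 (np.float64(-22.8), np.float64(215.9)) [0.2, -47.4, 0.5]
0 (np.float64(-14.5), np.float64(217.0)) [-0.8, -55.8, 0.5]
5 (np.float64(-7.1), np.float64(217.1)) [-1.0, -63.2, 0.6]
10 (np.float64(0.3), np.float64(216.6)) [-0.4, -70.6, 0.6]
15 (np.float64(7.7), np.float64(215.4)) [0.8, -78.0, 0.6]
20 (np.float64(14.9), np.float64(213.6)) [2.6, -85.2, 0.6]
25 (np.float64(21.9), np.float64(211.1)) [5.0, -92.2, 0.6]
```

```bash
python3 -m pendant '[[0,[12,2,0],[0,0,0]],[0,[23,0,0],[0,0,0]],[0,[19,-8,0],[0,0,0]],[0,[14,-16,0],[0,0,0]],[0,[9,-23,0],[0,0,0]],[0,[5,-31,0],[0,0,0]],[0,[2,-39,0],[0,0,0]],[0,[0,-47,0],[0,0,0]],[0,[-1,-56,0],[0,0,0]],[0,[-1,-63,0],[0,0,0]]]'
python3 -c "
from h import *
tab(range(0,66,5),r=85)"
```

```text
time_s: 9.35
tool_pos: [0.5549, 0.1366, 0.2169]
tool_rot: [-55.7, 90.0, 22.3]
force: [-3.0, 0.2, -0.2]
grip_width: 0.0008
now cr [-7.300e+00  1.000e-01  2.169e+02] F [-3.   0.2 -0.2] t 9.35
0 (np.float64(-14.5), np.float64(217.0)) [-0.1, 7.2, -0.1]
5 (np.float64(-7.1), np.float64(217.1)) [-0.2, -0.2, -0.1]
10 (np.float64(0.3), np.float64(216.6)) [0.4, -7.6, -0.1]
15 (np.float64(7.7), np.float64(215.4)) [1.5, -14.9, -0.1]
20 (np.float64(14.9), np.float64(213.6)) [3.4, -22.1, -0.1]
25 (np.float64(21.9), np.float64(211.1)) [5.8, -29.2, -0.1]
30 (np.float64(28.7), np.float64(208.1)) [8.8, -35.9, -0.1]
35 (np.float64(35.2), np.float64(204.5)) [12.5, -42.4, -0.0]
40 (np.float64(41.3), np.float64(200.3)) [16.6, -48.6, -0.0]
45 (np.float64(47.1), np.float64(195.6)) [21.3, -54.3, -0.0]
50 (np.float64(52.4), np.float64(190.5)) [26.5, -59.6, -0.0]
55 (np.float64(57.3), np.float64(184.8)) [32.1, -64.5, -0.0]
60 (np.float64(61.6), np.float64(178.8)) [38.1, -68.9, -0.0]
65 (np.float64(65.4), np.float64(172.5)) [44.5, -72.7, -0.0]
```

```bash
python3 -m pendant '[[0,[1,-10,0],[0,0,0]],[0,[3,-20,0],[0,0,0]],[0,[6,-29,0],[0,0,0]],[0,[9,-36,0],[0,0,0]],[0,[13,-42,0],[0,0,0]],[0,[17,-49,0],[0,0,0]],[0,[22,-55,0],[0,0,0]],[0,[27,-60,0],[0,0,0]],[0,[33,-65,0],[0,0,0]],[0,[37,-68,0],[0,0,0]]]'
python3 -m pendant '[[0,[0,0,0],[0,0,0]],[0,[-25,10,0],[0,0,0]],[0,[-65,20,0],[0,0,0]],[0,[-88,45,0],[0,0,0]],[0,[-88,80,0],[0,0,0]],[0,[-80,112,0],[0,0,0]],[0,[-62,134,0],[0,0,0]],[0,[-46,137,0],[0,0,0]],[0,[-44,137,0],[0,0,0]],[0,[-44,137,0],[0,0,0]]]'
python3 -c "
from h import *
slats();tab(range(-35,26,5),r=85)"
```

```text
time_s: 10.18
tool_pos: [0.6209, 0.1223, 0.1787]
tool_rot: [-109.5, 90.0, -31.5]
force: [-3.2, 1.3, 2.2]
grip_width: 0.0004
time_s: 11.02
tool_pos: [0.4865, 0.1505, 0.2235]
tool_rot: [-95.4, 89.9, -17.4]
force: [-0.4, 0.2, 1.8]
grip_width: 0.0006
scene [(-35, 37), (-30, 838), (-25, 63), (50, 14), (55, 546), (60, 105)]
  outer n 824 slat angle mod90 deg -29.2
side [(-35, 30), (-30, 333), (-25, 97), (55, 511), (60, 51)]
  outer n 493 slat angle mod90 deg -29.2
now cr [-7.580e+01 -2.000e-01  2.247e+02] F [-0.3 -1.2  0.3] t 11.1167
-35 (np.float64(-68.7), np.float64(193.0)) [31.7, -7.0, 0.2]
-30 (np.float64(-61.8), np.float64(199.0)) [25.7, -13.9, 0.2]
-25 (np.float64(-54.6), np.float64(204.0)) [20.7, -21.1, 0.2]
-20 (np.float64(-47.0), np.float64(208.3)) [16.5, -28.7, 0.3]
-15 (np.float64(-39.2), np.float64(211.7)) [13.1, -36.6, 0.3]
-10 (np.float64(-31.1), np.float64(214.2)) [10.6, -44.7, 0.3]
-5 (np.float64(-22.8), np.float64(215.9)) [8.9, -52.9, 0.3]
0 (np.float64(-14.5), np.float64(217.0)) [7.8, -61.3, 0.3]
5 (np.float64(-7.1), np.float64(217.1)) [7.7, -68.7, 0.3]
10 (np.float64(0.3), np.float64(216.6)) [8.3, -76.1, 0.3]
15 (np.float64(7.7), np.float64(215.4)) [9.5, -83.4, 0.3]
20 (np.float64(14.9), np.float64(213.6)) [11.3, -90.6, 0.4]
25 (np.float64(21.9), np.float64(211.1)) [13.8, -97.6, 0.4]
```

```bash
python3 -m pendant '[[0,[20,-1,0],[0,0,0]],[0,[32,-4,0],[0,0,0]],[0,[28,-13,0],[0,0,0]],[0,[22,-21,0],[0,0,0]],[0,[17,-29,0],[0,0,0]],[0,[13,-37,0],[0,0,0]],[0,[10,-45,0],[0,0,0]],[0,[8,-53,0],[0,0,0]],[0,[7,-61,0],[0,0,0]],[0,[7,-69,0],[0,0,0]]]'
python3 -c "
from h import *
tab([5],r=85)"
python3 -m pendant '[[0,[1,-10,0],[0,0,0]],[0,[3,-20,0],[0,0,0]],[0,[6,-29,0],[0,0,0]],[0,[9,-36,0],[0,0,0]],[0,[13,-42,0],[0,0,0]],[0,[17,-49,0],[0,0,0]],[0,[22,-55,0],[0,0,0]],[0,[27,-60,0],[0,0,0]],[0,[33,-65,0],[0,0,0]],[0,[37,-68,0],[0,0,0]]]'
python3 -m pendant '[[0,[0,0,0],[0,0,0]],[0,[-25,10,0],[0,0,0]],[0,[-65,20,0],[0,0,0]],[0,[-88,45,0],[0,0,0]],[0,[-88,80,0],[0,0,0]],[0,[-80,112,0],[0,0,0]],[0,[-62,134,0],[0,0,0]],[0,[-46,137,0],[0,0,0]],[0,[-44,137,0],[0,0,0]],[0,[-44,137,0],[0,0,0]]]'
python3 -c "
from h import *
slats();tab(range(-35,26,5),r=85);snap('side','side3.png')"
```

```text
time_s: 11.95
tool_pos: [0.5546, 0.1367, 0.2171]
tool_rot: [-11.5, 90.0, 66.5]
force: [-3.9, 1.4, -0.2]
grip_width: 0.0002
now cr [-7.600e+00  2.000e-01  2.171e+02] F [-3.9  1.4 -0.2] t 11.95
5 (np.float64(-7.1), np.float64(217.1)) [-0.0, -0.6, -0.2]
time_s: 12.78
tool_pos: [0.6208, 0.1224, 0.1787]
tool_rot: [-108.6, 90.0, -30.6]
force: [-4.0, 1.6, 2.2]
grip_width: 0.0007
time_s: 13.62
tool_pos: [0.4864, 0.1503, 0.2234]
tool_rot: [-124.8, 90.0, -46.8]
force: [0.5, -0.6, -0.1]
grip_width: 0.0005
scene [(-35, 33), (-30, 838), (-25, 63), (50, 18), (55, 535), (60, 105)]
  outer n 823 slat angle mod90 deg -29.2
side [(-75, 11), (-70, 10), (-35, 30), (-30, 337), (-25, 88), (55, 506), (60, 63)]
  outer n 513 slat angle mod90 deg -29.1
now cr [-75.8  -0.3 224.6] F [-0.6 -0.2  0.4] t 13.7167
-35 (np.float64(-68.7), np.float64(193.0)) [31.6, -7.1, 0.3]
-30 (np.float64(-61.8), np.float64(199.0)) [25.7, -13.9, 0.3]
-25 (np.float64(-54.6), np.float64(204.0)) [20.6, -21.2, 0.4]
-20 (np.float64(-47.0), np.float64(208.3)) [16.4, -28.7, 0.4]
-15 (np.float64(-39.2), np.float64(211.7)) [13.0, -36.6, 0.4]
-10 (np.float64(-31.1), np.float64(214.2)) [10.5, -44.7, 0.4]
-5 (np.float64(-22.8), np.float64(215.9)) [8.8, -52.9, 0.4]
0 (np.float64(-14.5), np.float64(217.0)) [7.8, -61.3, 0.4]
5 (np.float64(-7.1), np.float64(217.1)) [7.7, -68.7, 0.5]
10 (np.float64(0.3), np.float64(216.6)) [8.2, -76.1, 0.5]
15 (np.float64(7.7), np.float64(215.4)) [9.4, -83.5, 0.5]
20 (np.float64(14.9), np.float64(213.6)) [11.2, -90.7, 0.5]
25 (np.float64(21.9), np.float64(211.1)) [13.7, -97.7, 0.5]
```

View pics/side3.png

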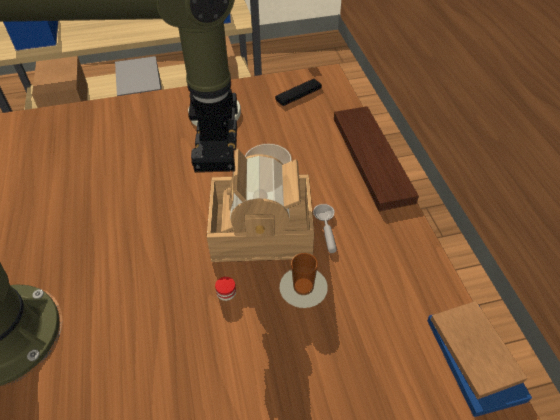

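```bash
python3 -m pendant '[[0,[20,-1,0],[0,0,0]],[0,[32,-4,0],[0,0,0]],[0,[28,-13,0],[0,0,0]],[0,[22,-21,0],[0,0,0]],[0,[17,-29,0],[0,0,0]],[0,[13,-37,0],[0,0,0]],[0,[10,-45,0],[0,0,0]],[0,[8,-53,0],[0,0,0]],[0,[7,-61,0],[0,0,0]],[0,[7,-69,0],[0,0,0]]]'
python3 -m pendant '[[0,[1,-8,0],[0,0,0]],[0,[2,-16,0],[0,0,0]],[0,[4,-23,0],[0,0,0]],[0,[6,-29,0],[0,0,0]],[0,[9,-36,0],[0,0,0]],[0,[11,-39,0],[0,0,0]],[0,[13,-42,0],[0,0,0]],[0,[14,-44,0],[0,0,0]],[0,[14,-44,0],[0,0,0]]]'
python3 -c "
from h import *
slats();tab(range(30,52,2),r=85)"
```

```text
time_s: 14.6
tool_pos: [0.5546, 0.1367, 0.2171]
tool_rot: [-18.4, 90.0, 59.6]
force: [-3.2, 0.3, 0.5]
grip_width: 0.0006
time_s: 15.35
tool_pos: [0.5974, 0.1273, 0.2025]
tool_rot: [-91.5, 89.9, -13.5]
force: [-0.7, 0.7, 1.0]
grip_width: 0.0004
scene [(25, 35), (30, 181), (35, 217)]
  outer n 391 slat angle mod90 deg 35.1
side [(-55, 142), (-50, 416), (-15, 12), (-10, 19), (30, 108), (35, 73)]
  outer n 335 slat angle mod90 deg 38.9
now cr [ 36.   -0.4 202.6] F [-0.2  0.2  0.2] t 15.45
30 (np.float64(28.7), np.float64(208.1)) [-5.6, 7.3, 0.4]
32 (np.float64(31.3), np.float64(206.7)) [-4.2, 4.7, 0.4]
34 (np.float64(33.9), np.float64(205.3)) [-2.7, 2.1, 0.4]
36 (np.float64(36.4), np.float64(203.7)) [-1.1, -0.4, 0.4]
38 (np.float64(38.9), np.float64(202.1)) [0.5, -2.9, 0.4]
40 (np.float64(41.3), np.float64(200.3)) [2.2, -5.3, 0.4]
42 (np.float64(43.7), np.float64(198.5)) [4.1, -7.7, 0.4]
44 (np.float64(45.9), np.float64(196.6)) [6.0, -10.0, 0.4]
46 (np.float64(48.2), np.float64(194.6)) [7.9, -12.2, 0.4]
48 (np.float64(50.3), np.float64(192.6)) [10.0, -14.3, 0.4]
50 (np.float64(52.4), np.float64(190.5)) [12.1, -16.4, 0.4]
```

```bash
python3 -m pendant '[[0,[0,-2,0],[0,0,0]],[0,[1,-4,0],[0,0,0]],[0,[2,-5,0],[0,0,0]],[0,[3,-7,0],[0,0,0]],[0,[4,-8,0],[0,0,0]],[0,[4,-8,0],[0,0,0]]]'
python3 -m pendant '[[0,[0.8,-1,0],[0,0,0]],[0,[1,-1.2,0],[0,0,0]],[0,[1,-1.2,0],[0,0,0]]]'
python3 -m pendant '[[0,[0.8,-1,0],[0,0,0]],[0,[1,-1.2,0],[0,0,0]],[0,[1,-1.2,0],[0,0,0]]]'
```

```text
time_s: 15.95
tool_pos: [0.6047, 0.1257, 0.1982]
tool_rot: [-178.9, 90.0, -100.9]
force: [-2.3, 1.2, 0.3]
grip_width: 0.0006
time_s: 16.2
tool_pos: [0.6058, 0.1255, 0.1975]
tool_rot: [170.4, 90.0, -111.6]
force: [-3.0, 0.3, 0.4]
grip_width: 0.0004
time_s: 16.45
tool_pos: [0.607, 0.1253, 0.1965]
tool_rot: [-66.7, 90.0, 11.3]
force: [-3.2, 0.8, 0.3]
grip_width: 0.0003
```

```bash
for i in 1 2; do python3 -m pendant '[[0,[0.8,-1,0],[0,0,0]],[0,[1,-1.2,0],[0,0,0]],[0,[1,-1.2,0],[0,0,0]]]' | grep -E 'pos|force'; done
python3 -c "
from h import *
slats();tab([45])"
```

```text
tool_pos: [0.6074, 0.1253, 0.1961]
force: [-6.9, -0.0, 3.9]
tool_pos: [0.6076, 0.1252, 0.1959]
force: [-10.9, 0.8, 8.9]
scene [(35, 108), (40, 311), (45, 82)]
  outer n 410 slat angle mod90 deg 42.4
side [(-50, 45), (-45, 474), (-40, 19), (-15, 11), (-5, 17), (0, 21), (40, 183), (45, 20)]
  outer n 351 slat angle mod90 deg -43.9
now cr [ 4.660e+01 -1.000e-01  1.959e+02] F [-11.6   0.7   9. ] t 17.05
45 (np.float64(46.4), np.float64(194.9)) [0.9, 0.3, 0.1]
```

```bash
python3 -m pendant '[[0,[0,0,0],[0,0,0]],[0,[0,0,0],[0,0,0]],[0,[0,0,0],[0,0,0]],[0,[-2,3,0],[0,0,0]],[0,[-6,10,0],[0,0,0]],[0,[-14,16,0],[0,0,0]],[0,[-30,20,0],[0,0,0]],[0,[-55,24,0],[0,0,0]],[0,[-80,40,0],[0,0,0]],[0,[-90,75,0],[0,0,0]]]'
python3 -m pendant '[[0,[0,35,0],[0,0,0]],[0,[0,70,0],[0,0,0]],[0,[0,100,0],[0,0,0]],[0,[0,120,0],[0,0,0]],[0,[0,120,0],[0,0,0]]]'
python3 -c "
from h import *
slats();
for cam in ['scene','side']:
  d=snap(cam,cam+'9.png')
  for l in ['hatch','bowl','checker3','teaglass','teaspoon']:
    for m in models.landmark_of(cam,l)[:1]:
      r,c=m['centre'][0]*420,m['centre'][1]*560; w=px2w(d,r,c)
      print(cam,l,round(m['confidence'],2),round(r),round(c),w.round(3),tocr(w).round(3))
im=cv2.imread('pics/side9.png')[110:290,180:340];cv2.imwrite('pics/c9.png',cv2.resize(im,None,fx=3,fy=3))
im=cv2.imread('pics/scene9.png')[100:290,220:440];cv2.imwrite('pics/s9.png',cv2.resize(im,None,fx=3,fy=3))
"
```

```text
time_s: 17.88
tool_pos: [0.5395, 0.1391, 0.2886]
tool_rot: [-77.0, 89.5, 0.8]
force: [-0.2, 0.3, 1.0]
grip_width: 0.0007
time_s: 18.3
tool_pos: [0.4156, 0.1672, 0.2858]
tool_rot: [-10.1, 89.8, 68.2]
force: [0.8, 0.4, 0.0]
grip_width: 0.0006
scene [(-45, 867), (-40, 25), (-15, 53), (-10, 22), (-5, 25), (0, 44), (5, 31), (10, 29), (35, 87), (40, 316), (45, 78)]
  outer n 747 slat angle mod90 deg -44.7
side [(-50, 48), (-45, 476), (-40, 17), (-15, 10), (-5, 17), (0, 21), (10, 10), (35, 12), (40, 459), (45, 56)]
  outer n 527 slat angle mod90 deg -44.8
scene hatch 0.71 149 329 [0.562 0.134 0.187] [ 0.001 -0.001  0.187]
scene bowl 0.6 205 396 [0.621 0.3   0.004] [0.023 0.174 0.004]
scene checker3 0.59 156 252 [ 0.446 -0.013  0.038] [-0.083 -0.169  0.038]
scene teaglass 0.79 226 249 [ 0.634 -0.045  0.048] [ 0.108 -0.161  0.048]
scene teaspoon 0.66 255 319 [0.714 0.093 0.015] [ 0.158 -0.01   0.015]
side hatch 0.91 173 259 [0.564 0.135 0.184] [0.002 0.001 0.184]
side bowl 0.23 281 303 [ 0.605 -0.069  0.067] [ 0.084 -0.19   0.067]
side checker3 0.73 284 226 [ 0.455 -0.016  0.036] [-0.073 -0.17   0.036]
side teaglass 0.9 284 303 [ 0.607 -0.068  0.055] [ 0.086 -0.19   0.055]
side teaspoon 0.93 228 327 [0.708 0.091 0.014] [ 0.152 -0.013  0.014]
```

View pics/c9.png

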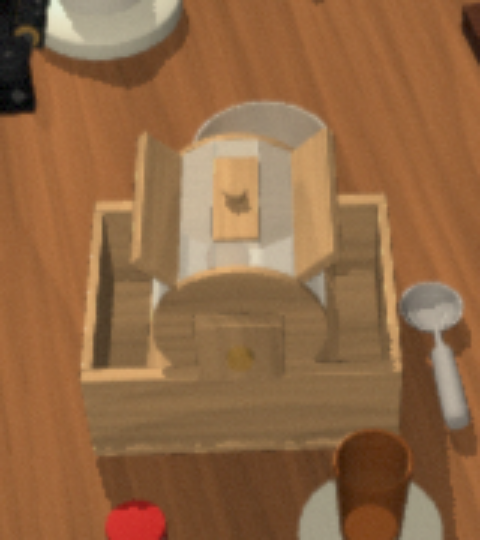

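View pics/s9.png

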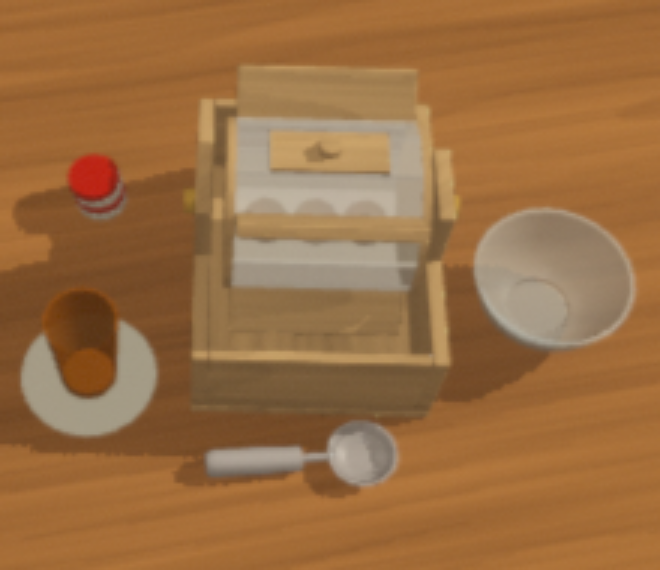

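The hatch is straight up: it sits at crop pixel (237,198) in the side view, and I measured it 1–2 mm from the axle line. The slats stand at ±45°, the other things haven't moved, and the gripper is clear of everything.

```bash
python3 -c "
from h import *
print(env.sign_off())"
```

```text
the job is handed in; nothing more can be done
None
```

The drum has made its full turn and rests against its stop with the hatch straight up. I handed the job in at about 19 s of the 72 s allowed.

- **Turning:** I measured the start angle at about -40° (-0.70 rad). With closed fingers, I pushed the slats over the top away from the robot in five pushes: one for each of the four slats, then the first slat again. The axle pushed back with 3–4 N.
- **Snugging:** I pressed the last slat in steps of about 1.5 mm. At the stop, the force rose from 3 N to about 14 N while the finger almost stopped moving. I held it there for a quarter of a second, then backed off and moved clear.
- **Final checks:**
  - **Drum:** After release, the slats measured -44.7° and -44.8° (expected ±45°). The hatch was within 2 mm of straight above the axle in both cameras.
  - **Surroundings:** The bowl, checkers, tea glass and teaspoon looked unmoved in the pictures. Their measured positions agreed with the start to within about 12 mm, which is the networks' own scatter.
- **Disagreements:**
  - **Bowl:** In the side view the network placed the bowl on the tea glass with low confidence (0.23). The picture shows this is a false detection.
  - **Slat angle:** Before release, the scene camera read the slat at 42.4°, because the finger was partly covering it. It read -44.7° once the finger was clear.

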